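Snug up a dry-fit joint in a fold-crank rack clamp

TASK

Swing the clamp's folded crank handle fully upright and crank clockwise (seen from above) until the two boards are closed up tight against the end stop, squeezed with about 35 N: firmly enough to stay put, but gently, since more than 65 N bruises the wood. Then fold the handle back down flat on its arm without slackening the clamp, leaving alone the screwdriver, the offcut and the tape roll that lie beside the clamp.

Things in the scene. Friction and masses are not known exactly. Their poses are not given: they have to be found in the camera images.
- clamp: grey cast rack clamp, fixed to the bench: bed 130 (x) x 400 (y) x 20 mm with a gearbox 106 x 104 mm, top 70 mm above the bench, at one end. Origin on the bench under the vertical crank axis; the jaw travels along the clamp's own +y; bed from y = -80 to +320 mm.
- crank_centre (a point): point on the vertical crank axis, on the top face of the crank arm, 112 mm above the bench. The steel arm (14 mm wide, 12 mm thick, its underside 30 mm above the gearbox) reaches out from here.
- fold_hinge (a point): centre of the handle's fold hinge, 80 mm from the crank axis at the outer end of the arm, 125 mm above the bench. The hinge axis is level and square to the arm; two cheeks 31 mm over their outsides, up to 132 mm above the bench, hold it.
- grip (a point): grip point on the black handle's centre line, 50 mm from the fold hinge. The handle's sleeve is a cylinder 22 mm across, from 15 to 75 mm from the hinge, and spins freely about its own length. Folded, the handle lies above the arm (centre line 125 mm above the bench) and points to the crank axis; swung out, it stands straight up from the hinge, tip 200 mm above the bench, and is the handle to crank by.
- handle (a joint): fold angle of the handle, rad: 0 folded flat on the arm, 1.571 upright (a stop). Stiff hinge, 0.14 Nm of friction, stays where it is left.
- crank (a joint): turn of the crank, rad, growing clockwise seen from above, which closes the jaw 14 mm per rad. It starts somewhere from 0 to 1.7 and has turned 4 to 5.3 when the boards are tight. Its friction of 0.55 Nm keeps it where it is left: turning it free takes about 7 N along the circle at the handle, plus 1.75 N for every 10 N of squeeze on the boards (so about 13 N at 35 N). Above about 39 N the boards push the crank back a little when it is let go, down to that.
- jaw: dark steel face of the moving jaw, 120 mm wide, 10 mm thick, sprung on a grey carriage 22 mm thick, 4 mm behind it, from 24 to 70 mm above the bench; origin in the middle of the pressing face, which looks along the clamp's +y.
- stop: dark steel end stop, 120 x 30 x 50 mm high, fixed on the bed; its place differs from run to run. Origin centre of its underside, pressing face 15 mm towards the jaw.
- board_a: pale wood board nearer the jaw, about 110 x 42 x 40 mm high, lying loose on the bed; origin centre of its underside. Boards and jaws give a little: the squeeze rises from nothing to 35 N over very roughly 0.1 to 0.2 rad of crank.
- board_b: the same board again, nearer the end stop.
- screwdriver: screwdriver lying beside the clamp, origin at its underside; a bystander
- offcut: brown wooden offcut, 90 x 45 x 30 mm, flat beside the clamp; a bystander
- tape_roll: roll of pale tape, 72 mm across, 24 mm high, flat beside the clamp; a bystander
Not all that is in view belongs to the job. Leave any green look-alike of the board_a alone.

How it is judged:
On the way, in this order (a step that is already met when the one before it is completed fails the run):
1. the handle is swung out upright (value of joint handle above 1.35 rad), for 0.1 s.
2. with the handle out, the boards are squeezed against the end stop (contact force between jaw and board_a above 15 N and contact force between board_b and stop above 15 N and value of joint handle above 1 rad), for 0.2 s.
3. the handle is folded down again (value of joint handle below 0.15 rad), for 0.1 s.
At the end, for the whole second after the job is handed in: Both boards lie level and still, closed up between jaw and end stop with at least 15 N at each of the three faces, and the handle is folded flat on its arm (within 0.15 rad) (contact force between jaw and board_a above 15 N and contact force between board_a and board_b above 15 N and contact force between board_b and stop above 15 N and value of joint handle below 0.15 rad and angle between each of board_a, board_b's own z axis and vertical below 0.08 rad and linear speed of each of board_a, board_b below 0.02 m/s); the robot touches nothing.
It fails at once if the boards are bruised: squeezed with more than 65 N (contact force between jaw and board_a above 65 N or contact force between board_b and stop above 65 N).
It fails at once if a bystander is pushed more than 30 mm (distance of any of screwdriver, offcut, tape_roll from where it was at the start of the episode above 0.03 m).
It also fails if it takes over 64 s, if anything falls off the work surface, if the arm or the gripper's body presses on something with over 40 N, if the wrist force passes 120 N, or if a joint passes its speed limit or range.

ROBOT

A 7-joint arm with a two-finger parallel gripper is mounted at the origin on the work surface. World frame = base frame: x ahead of the robot, y to its left, z up, the work surface at z = 0. Lengths are in m, angles in rad, forces in N, time in s.
With the tool pointing down it reaches from about 0.4 to 0.875 m from the base axis. Payload 6.5 kg.
Tool frame: the origin (TCP) lies midway between the tips of the shut fingers; the grasp point (between the pads) lies 19 mm behind it; x points along the fingers, y is the direction in which the jaws open and shut, and the axes are right-handed (so a half turn about x gives the same grasp; the last joint's range is limited). The gripper opens to 88 mm and grips with 3 to 60 N. Pads are 18 mm wide; open, the fingers measure 123 mm over their backs; the gripper's body (75 mm by 187 mm) begins 45 mm behind the grasp point.
Start: joints at [-1.327, 0.536, -0.004, 1.538, 0.003, 1.067, -0.071], TCP at [0.198, 0.619, 0.239] pointing down, gripper open.
Joint ranges: [-2.7, 2.7], [-0.37, 2.16], [-1.27, 1.26], [0.24, 2.4], [-1.31, 4.45], [0.19, 1.91], [-2.76, 2.76]. Speed limits (rad/s): [2.39, 2.39, 3.14, 3.14, 3.14, 3.14, 3.14].

INTERFACE

Orientations are given as a unit quaternion [w, x, y, z].
In Python, from cell import * gives the robot as it stands.
- The arm moves only by the shell command python3 -m crank 'ROWS' [FORCE]. ROWS is text: rows parted by semicolons, each of 7 numbers parted by spaces: the shift along the tool's x, y, z in mm, then the turn, a rotation vector about the tool's x, y, z in degrees, then the gripper command: -1 is shut, 1 is fully open, values between are in proportion. A call has 1 to 20 rows; each row is the pose to reach, as a shift and turn from the pose commanded when the call began, along the tool's axes at that moment; what a row does not reach only later rows make up. A row lasts 1/10 s, in which the tool goes at most 50 mm and 8.59 degrees, less where a joint would pass 70% of its speed; a pose out of reach is approached as far as the arm can. A call with a gripper value outside its range is refused whole. The fingers move at their own pace and stop on an object; FORCE is the grip in N (left out, the last holds). Time passes only in rows, so rows that repeat a pose let the fingers close. It gives the time, the measured TCP pose, the force and the opening at its end, in the units of the state.
- observe(): the state, without advancing time (a new reading comes with each control period).
- read_camera(name): name is "side" or "top" or "wrist"; returns the picture (384x512x3 uint8, red, green, blue); there is no depth.
- get_calibration(name): a dict with "fov_y" (degrees; the focal length in pixels is half the picture's height over the tangent of half this angle, whatever the lens; pixels are square), "cx", "cy" (the principal point, pixels), "T" (4x4, takes a point from camera to world coordinates); the wrist camera has in their place "tool_from_camera" (4x4, takes a point from camera to tool coordinates, whose origin is the TCP and whose axes are the tool frame's). Camera axes: x right, y down, z forward; pixel columns grow to the right and rows downward; lengths in m; the calibration is good to about 2 mm. A picture is of the moment at which its call begins: read the wrist's pose just before it. get_calibration takes no time and is no camera call.
- close_job(): hands the job in, once; it reports no verdict.
The state is a dict: "clock": time; "joint_pos": joint angles; "qvel": joint speeds; "joint_efforts": joint torques, N m; "tcp_pos": TCP position; "tool_rot": TCP orientation; "force": force on the tool from outside, world axes, zero at the start; "ft_torque": the same for the moment, N m; "gripper_width": opening from 0.0 (shut) to 1.0 (fully open).
Only numpy, scipy, OpenCV 4.12 (cv2) and the standard library are available. Lean on these libraries where they do the work, as an engineer would, in place of code of your own. Each camera call takes 0.05 s, during which the arm holds its last target.

## Working session

There is one attempt and no reset: what is moved stays moved. The work goes in short steps, Python scripts to look and compute and a shell command to move; the robot and the scene stay as the last step left them, time stands still between calls to the robot, and variables do not carry over. Pictures are saved under pics/ and viewed, and the job is handed in when it is done.

```bash
ls; mkdir -p pics
python3 - <<'E'
from cell import *
import cv2
s=observe();print(s)
for n in("side","top","wrist"):
    im=read_camera(n);cv2.imwrite(f"pics/{n}0.png",im[:,:,::-1]);print(n,get_calibration(n))
E
```

```text
pics
{'clock': 0.0, 'joint_pos': array([-1.32722681,  0.53717042, -0.00441877,  1.53885217,  0.00259988,
        1.06727416, -0.07118084]), 'qvel': array([-0.00064504, -0.00042514, -0.00046219, -0.00134448,  0.00029292,
        0.00234449, -0.00146752]), 'joint_efforts': array([ 2.47630123e-04, -5.70974958e+01,  9.90960561e-01, -2.51599520e+01,
       -5.62040869e-02,  1.80040207e-02,  1.51938816e-04]), 'tcp_pos': array([0.19798934, 0.61848171, 0.23784467]), 'tool_rot': array([ 0.69860075,  0.10845806,  0.69869127, -0.10965563]), 'force': array([-0.31172371, -0.3326714 ,  1.09979535]), 'ft_torque': array([-0.04787372,  0.03578857, -0.00872198]), 'gripper_width': 0.9975816364409432}
side {'fov_y': 43.21394282047361, 'cx': 248.7105183350308, 'cy': 188.76997200757756, 'T': array([[-0.75976761, -0.33532013,  0.55705797,  0.0703229 ],
       [-0.65001704,  0.3716941 , -0.6628132 ,  0.52637724],
       [ 0.01519945, -0.86568118, -0.50036494,  0.51065292],
       [ 0.        ,  0.        ,  0.        ,  1.        ]])}
top {'fov_y': 57.361472059100485, 'cx': 255.39170453090458, 'cy': 186.14797636412692, 'T': array([[ 1.94719171e-04, -9.90631447e-01,  1.36562430e-01,
         4.31969150e-01],
       [-9.99996082e-01,  1.88435705e-04,  2.79277941e-03,
         2.46662374e-02],
       [-2.79234834e-03, -1.36562439e-01, -9.90627530e-01,
         7.56752383e-01],
       [ 0.00000000e+00,  0.00000000e+00,  0.00000000e+00,
         1.00000000e+00]])}
wrist {'fov_y': 59.828677073848745, 'cx': 260.51685462532214, 'cy': 191.32010731962407, 'tool_from_camera': array([[-1.06223412e-04, -2.95732667e-01,  9.55270736e-01,
        -1.45522517e-01],
       [ 9.99999994e-01, -1.40838269e-05,  1.06837109e-04,
        -4.78536604e-04],
       [-1.81413553e-05,  9.55270742e-01,  2.95732667e-01,
        -7.61189716e-02],
       [ 0.00000000e+00,  0.00000000e+00,  0.00000000e+00,
         1.00000000e+00]])}
```

View pics/top0.png

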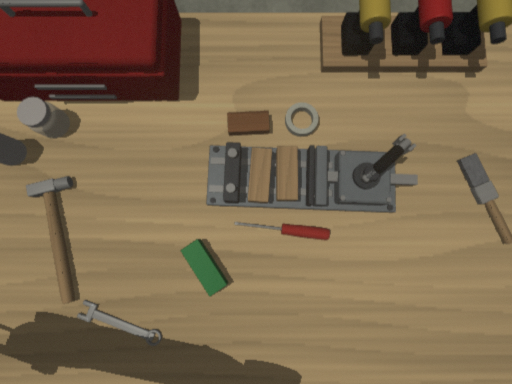

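View pics/side0.png

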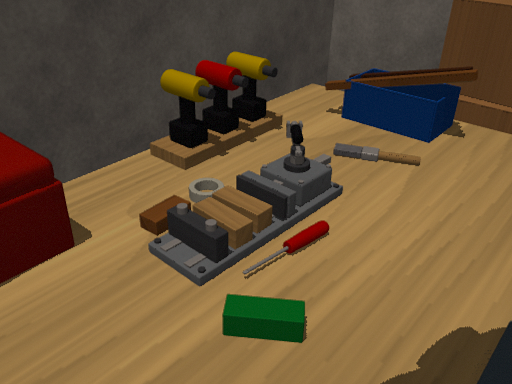

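View pics/wrist0.png

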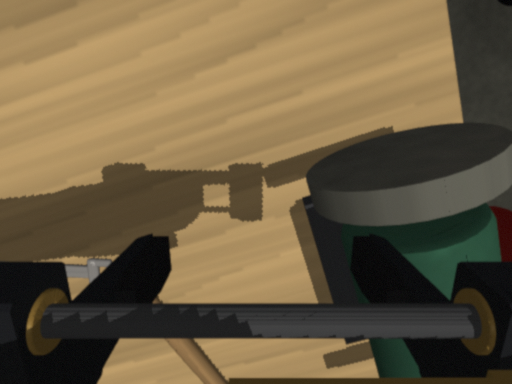

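```bash
cat > h.py <<'E'
from cell import *
import numpy as np, cv2
from scipy.spatial.transform import Rotation as R
def quat(q): return R.from_quat([q[1],q[2],q[3],q[0]])
def camT(n,s=None):
    c=get_calibration(n)
    if 'T' in c: return c,np.array(c['T'])
    s=s or observe()
    M=np.eye(4);M[:3,:3]=quat(s['tool_rot']).as_matrix();M[:3,3]=s['tcp_pos']
    return c,M@np.array(c['tool_from_camera'])
def ray(n,u,v,s=None):
    c,T=camT(n,s);f=192/np.tan(np.radians(c['fov_y']/2))
    d=T[:3,:3]@np.array([(u-c['cx'])/f,(v-c['cy'])/f,1]);return T[:3,3],d
def onz(n,u,v,z,s=None):
    o,d=ray(n,u,v,s);return o+d*(z-o[2])/d[2]
def proj(n,p,s=None):
    c,T=camT(n,s);f=192/np.tan(np.radians(c['fov_y']/2))
    q=T[:3,:3].T@(np.array(p)-T[:3,3]);return np.array([c['cx']+f*q[0]/q[2],c['cy']+f*q[1]/q[2]])
def snap(n,name,box=None,k=1):
    im=read_camera(n)[:,:,::-1]
    if box: im=im[box[1]:box[3],box[0]:box[2]]
    im=cv2.resize(im,None,fx=k,fy=k,interpolation=cv2.INTER_CUBIC)
    cv2.imwrite('pics/'+name+'.png',im)
E
python3 - <<'E'
import cv2
im=cv2.imread('pics/top0.png');cv2.imwrite('pics/t1.png',cv2.resize(im[130:220,200:420],None,fx=3.6,fy=3.6,interpolation=cv2.INTER_CUBIC))
im=cv2.imread('pics/side0.png');cv2.imwrite('pics/s1.png',cv2.resize(im[110:220,230:350],None,fx=5,fy=5,interpolation=cv2.INTER_CUBIC))
E
```

```text
(no output)
```

View pics/t1.png

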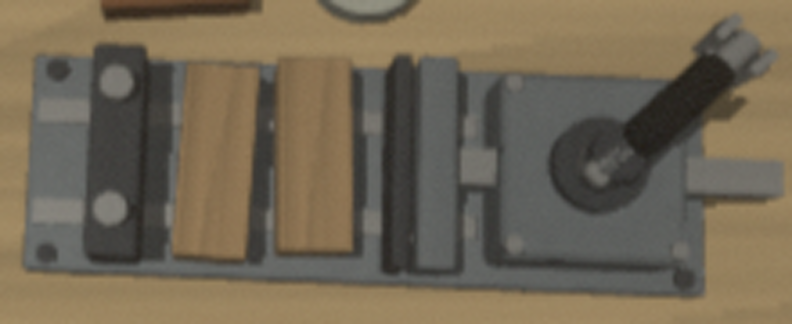

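View pics/s1.png

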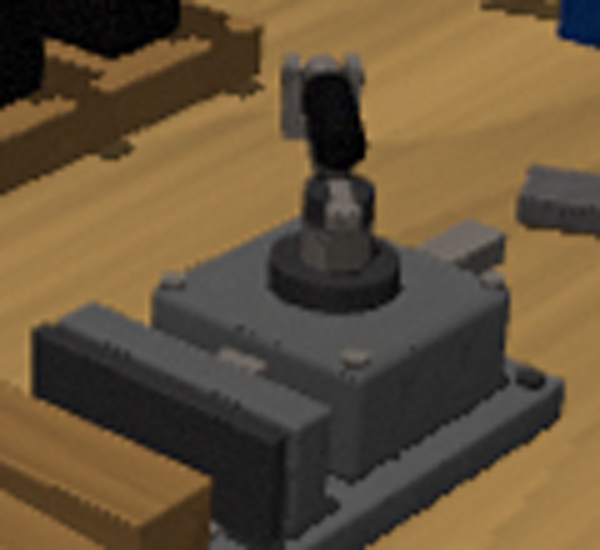

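Run:
```python
from h import *
t=lambda a,b,z:onz('top',200+(a+.5)/3.6-.5,130+(b+.5)/3.6-.5,z)
for nm,a,b,z in [('bedTL',38,56,.02),('bedBL',25,268,.02),('bedBR',704,293,.02),('gbTL',500,77,.07),('gbTR',695,85,.07),('gbBL',500,262,.07),('gbBR',690,265,.07),('ring',597,165,.08),('hinge',737,50,.128),('tip',598,170,.12),('sleevefar',718,70,.133),('sleevenear',640,140,.133),('jawfaceT',388,57,.07),('jawfaceB',385,270,.07),('stopT',148,48,.07),('stopB',142,260,.07),
 ('aT',278,57,.06),('aTr',352,58,.06),('bTl',188,65,.06),('bTr',258,67,.06),('bBl',175,258,.06),('bBr',245,260,.06)]:
    print(nm,np.round(t(a,b,z)*1000,1))
```

```text
bedTL [622.6 124.1  20. ]
bedBL [495.4 129.5  20. ]
bedBR [ 480.8 -266.3   20. ]
gbTL [ 597.6 -139.8   70. ]
gbTR [ 593.  -247.8   70. ]
gbBL [ 494.4 -136.5   70. ]
gbBR [ 492.8 -239.8   70. ]
ring [ 546.3 -188.4   80. ]
hinge [ 597.6 -247.2  128. ]
tip [ 536.9 -176.2  120. ]
sleevefar [ 585.9 -234.8  133. ]
sleevenear [ 550.  -193.8  133. ]
jawfaceT [609.  -77.8  70. ]
jawfaceB [490.  -73.7  70. ]
stopT [614.2  56.   70. ]
stopB [495.5  58.6  70. ]
aT [611.6 -17.1  60. ]
aTr [611.  -58.9  60. ]
bTl [607.   33.8  60. ]
bTr [605.8  -5.7  60. ]
bBl [497.5  40.9  60. ]
bBr [496.4   2.1  60. ]
```

```bash
cat >> h.py <<'E'
C=np.array([.547,-.191]); 
def plan(target,jawdeg,s=None):
    "tool-frame shift mm & rotvec deg to reach TCP target with tool down, jaw axis yaw (mod 180)"
    s=s or observe();Rt=quat(s['tool_rot']);M=Rt.as_matrix()
    best=None
    for k in(0,180):
        a=np.radians(jawdeg+k);y=np.array([np.cos(a),np.sin(a),0]);x=np.array([0,0,-1.]);z=np.cross(x,y)
        rv=np.degrees((Rt.inv()*R.from_matrix(np.c_[x,y,z])).as_rotvec())
        if best is None or np.linalg.norm(rv)<np.linalg.norm(best):best=rv
    return np.round((M.T@(np.array(target)-s['tcp_pos']))*1000,1),np.round(best,1)
E
python3 - <<'E'
from h import *
s=observe();M=quat(s['tool_rot']).as_matrix();print(np.round(M,3))
a=np.radians(-48.4);u=np.array([np.cos(a),np.sin(a)])
g=C+.03*u;print(g)
print(plan([*g,.20],41.6)); print(plan([*g,.25],41.6))
E
```

```text
[[-0.     0.305  0.952]
 [-0.001  0.952 -0.305]
 [-1.    -0.001  0.   ]]
[ 0.56691779 -0.21343394]
(array([  39. , -680. ,  604.9]), array([30.7,  0. ,  0.1]))
(array([ -11. , -680. ,  604.9]), array([30.7,  0. ,  0.1]))
```

Handle candidates in the top view are the black handle at (390,158), hammer handles at (60,245) and (497,215), and the drills at (380,30). The description and the crop point to (390,158), folded over the crank arm with its hinge at (404,143). Board candidates are a at (288,173) and b at (260,175). The green look-alike is at (204,267) and the brown offcut at (248,122).

```bash
python3 -m crank '-12 0 0 0 0 0 1;-12 -50 45 4 0 0 1;-12 -680 605 31 0 0 1;-12 -680 605 31 0 0 1;-12 -680 605 31 0 0 1;-12 -680 605 31 0 0 1;-12 -680 605 31 0 0 1;-12 -680 605 31 0 0 1;-12 -680 605 31 0 0 1;-12 -680 605 31 0 0 1;-12 -680 605 31 0 0 1;-12 -680 605 31 0 0 1;-12 -680 605 31 0 0 1;-12 -680 605 31 0 0 1;-12 -680 605 31 0 0 1;-12 -680 605 31 0 0 1;-12 -680 605 31 0 0 1;-12 -680 605 31 0 0 1;-12 -680 605 31 0 0 1;-12 -680 605 31 0 0 1' 15
python3 - <<'E'
from h import *
s=observe();print(s['clock'],s['tcp_pos'],s['force'],np.round(quat(s['tool_rot']).as_matrix(),2))
snap('wrist','w1');
E
```

```text
clock: 2.15
tcp_pos: [0.5678, -0.2194, 0.2518]
tool_rot: [0.644, 0.293, 0.642, -0.295]
force: [-0.6, -0.6, 0.1]
gripper_width: 1.001
2.15 [ 0.56776938 -0.21943189  0.25175405] [-0.64065131 -0.59134391  0.14309451] [[ 0.    0.76  0.65]
 [-0.    0.65 -0.76]
 [-1.   -0.    0.  ]]
```

View pics/w1.png

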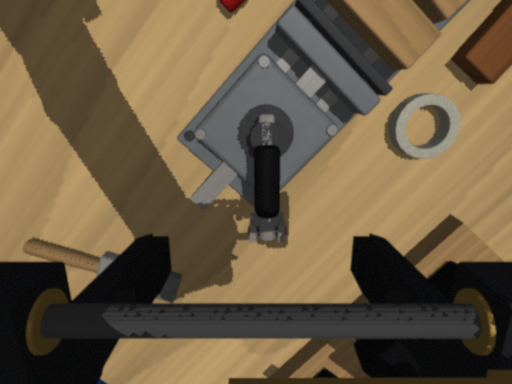

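Run:
```python
from h import *
im=read_camera('wrist');s=observe()
m=(im.max(2)<28).astype(np.uint8);m[:, :230]=0;m[:,310:]=0;m[240:]=0
n,l,st,c=cv2.connectedComponentsWithStats(m);i=1+st[1:,4].argmax();print(st[i],c[i])
ys,xs=np.nonzero(l==i);
for y in (150,165,180,195,210): 
    q=xs[ys==y];print(y,q.min(),q.max(),np.round(onz('wrist',(q.min()+q.max())/2,y,.13,s)*1000,1),np.linalg.norm(onz('wrist',q.min()-.5,y,.125,s)-onz('wrist',q.max()+.5,y,.125,s)))
for nm,u,v,z in [('top',267,ys.min(),.125+.011*.3),('bot',267,ys.max(),.133),('ring',266,131,.075),('hinge',267,228,.13)]:print(nm,np.round(onz('wrist',u,v,z,s)*1000,1))
for nm,u,v in [('g',181,136),('g2',265,53),('g3',350,128)]:print(nm,np.round(onz('wrist',u,v,.07,s)*1000,1))
```

```text
[ 247  142   32   77 1761] [264.98864282 181.32140829]
150 249 277 [ 550.1 -192.6  130. ] 0.02379826620478907
165 253 277 [ 559.4 -200.8  130. ] 0.02079522991076264
180 253 277 [ 567.8 -210.4  130. ] 0.02108241327610907
195 254 277 [ 576.7 -219.9  130. ] 0.020522539028989248
210 254 277 [ 585.6 -230.   130. ] 0.02081400696482398
top [ 548.4 -185.8  128.3]
bot [ 590.6 -233.7  133. ]
ring [ 547.  -184.1   75. ]
hinge [ 597.6 -241.6  130. ]
g [ 488.2 -242.6   70. ]
g2 [ 500.4 -132.4   70. ]
g3 [ 606.8 -129.    70. ]
```

```bash
sed -i 's/^C=.*/C=np.array([.547,-.188])/' h.py
python3 - <<'E'
from h import *
print(plan([.5675,-.211,.108],42.5))
E
```

```text
(array([143.1,   2.9,  -3. ]), array([-1.4,  0.1,  0. ]))
```

```bash
python3 -m crank '50 3 -3 -1 0 0 1;100 3 -3 -1 0 0 1;125 3 -3 -1 0 0 1;143 3 -3 -1 0 0 1;143 3 -3 -1 0 0 1;143 3 -3 -1 0 0 1' 15
python3 - <<'E'
from h import *
snap('wrist','w2');s=observe();print(s['tcp_pos'],s['force']); snap('side','s2',(230,40,400,220),4);
print(proj('wrist',[.5675,-.211,.125]))
E
```

```text
clock: 2.85
tcp_pos: [0.5677, -0.2071, 0.1086]
tool_rot: [0.647, 0.286, 0.647, -0.285]
force: [1.0, -0.3, -0.2]
gripper_width: 0.999
[ 0.56823198 -0.20777139  0.10918783] [ 0.44458065 -0.03643682 -0.20321662]
[255.26653907 272.08463238]
```

View pics/w2.png

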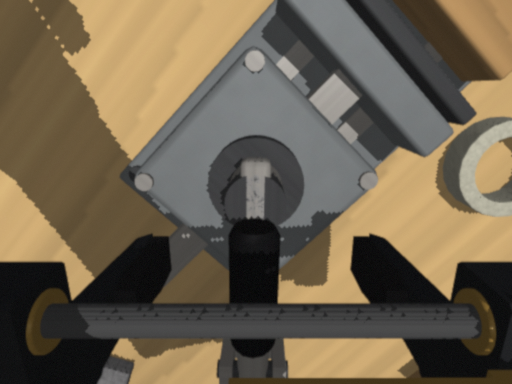

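View pics/s2.png

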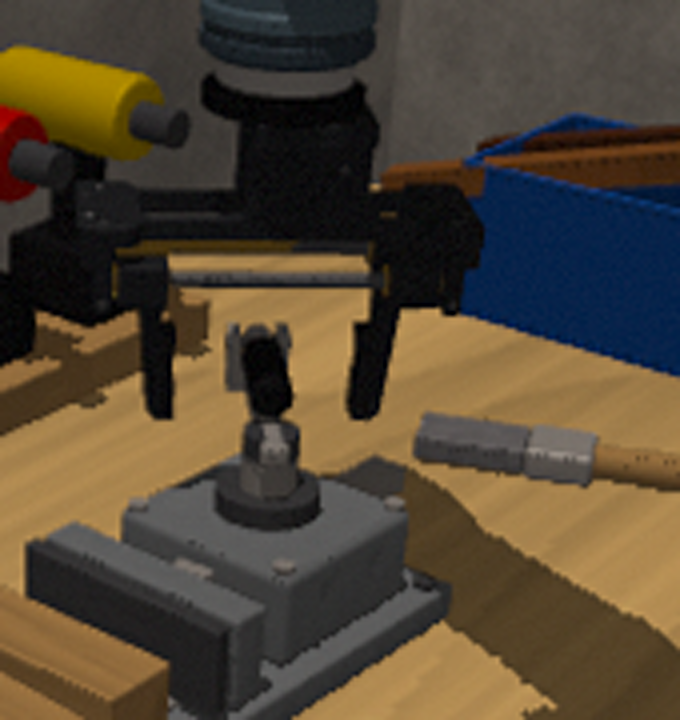

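Run:
```python
from h import *
s=observe()
for u,v,z in[(256,220,.125),(254,353,.134),(256,175,.112),(256,182,.075),(253,375,.13)]:
  print(np.round(onz('wrist',u,v,z,s)*1000,1))
print(s['tcp_pos'],plan([.5675,-.2105,.110],43))
```

```text
[ 551.2 -192.5  125. ]
[ 591.  -237.7  134. ]
[ 540.3 -180.6  112. ]
[ 549.1 -191.    75. ]
[ 601.6 -250.4  130. ]
[ 0.56839205 -0.20817278  0.10938236] (array([-0.6, -2.2,  1.1]), array([-0.7,  0.1, -0.1]))
```

```bash
sed -i 's/^C=.*/C=np.array([.5479,-.1887])/' h.py; python3 -m crank '0 -2 2 1 0 0 1;0 -2 2 1 0 0 0;0 -2 2 1 0 0 -0.5;0 -2 2 1 0 0 -1;0 -2 2 1 0 0 -1;0 -2 2 1 0 0 -1;0 -2 2 1 0 0 -1;0 -2 2 1 0 0 -1;0 -2 2 1 0 0 -1' 15
python3 - <<'E'
from h import *
s=observe();print(s['tcp_pos'],s['force'],np.round(quat(s['tool_rot']).as_matrix(),3))
E
```

```text
clock: 3.85
tcp_pos: [0.5672, -0.2116, 0.1077]
tool_rot: [0.644, 0.292, 0.644, -0.292]
force: [-0.1, 0.1, 0.9]
gripper_width: 0.299
[ 0.5671796  -0.21159712  0.10768278] [-0.06739818  0.1417968   0.87623244] [[-0.     0.752  0.659]
 [ 0.     0.659 -0.752]
 [-1.    -0.    -0.   ]]
```

```bash
python3 -m crank '0 0 0 0 0 0 -1;0 0 0 0 0 0 -1'
python3 - <<'E'
from h import *
s=observe();print(s['gripper_width'],s['force']); snap('wrist','w3')
E
```

```text
clock: 4.05
tcp_pos: [0.5673, -0.2114, 0.1077]
tool_rot: [0.644, 0.292, 0.644, -0.292]
force: [-0.0, 0.1, 0.0]
gripper_width: 0.243
0.24301112962659643 [-0.03459224  0.10090748  0.00484653]
```

View pics/w3.png

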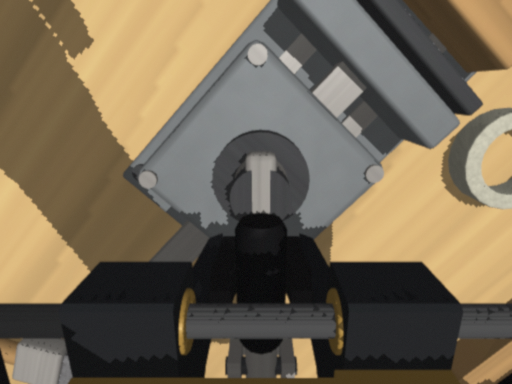

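```bash
python3 -m crank '-6 0 0.5 0 0 0 -1;-13 0 2 0 0 0 -1;-19 0 4 0 0 0 -1;-25 0 7 0 0 0 -1' 20
python3 -m crank '0 0 0 0 0 0 -1'
python3 -m crank '-5 0 4 0 0 0 -1;-10 0 8 0 0 0 -1;-14 0 13 0 0 0 -1;-18 0 18 0 0 0 -1;-18 0 18 0 0 0 -1'
```

```text
clock: 4.5
tcp_pos: [0.5713, -0.216, 0.1328]
tool_rot: [0.643, 0.292, 0.645, -0.291]
force: [1.1, 2.2, -6.1]
gripper_width: 0.238
clock: 4.6
tcp_pos: [0.5718, -0.2165, 0.1336]
tool_rot: [0.644, 0.292, 0.644, -0.291]
force: [-2.1, 3.8, 3.8]
gripper_width: 0.24
clock: 5.1
tcp_pos: [0.583, -0.2293, 0.1506]
tool_rot: [0.643, 0.292, 0.645, -0.291]
force: [-1.9, 5.3, 0.3]
gripper_width: 0.241
```

```bash
python3 -m crank '-3 0 6 0 0 0 -1;-5 0 12 0 0 0 -1;-6 0 19 0 0 0 -1;-7 0 25 0 0 0 -1;-7 0 26 0 0 0 -1;-7 0 26 0 0 0 -1'
python3 - <<'E'
from h import *
s=observe();print(s['tcp_pos'],s['force']); snap('side','s4',(230,40,400,220),4);snap('wrist','w4')
E
```

```text
clock: 5.7
tcp_pos: [0.6003, -0.2489, 0.1581]
tool_rot: [0.643, 0.292, 0.645, -0.291]
force: [-2.6, 5.8, 2.4]
gripper_width: 0.241
[ 0.60030002 -0.24892977  0.15809275] [-2.57456076  5.78339061  2.37329825]
```

View pics/s4.png

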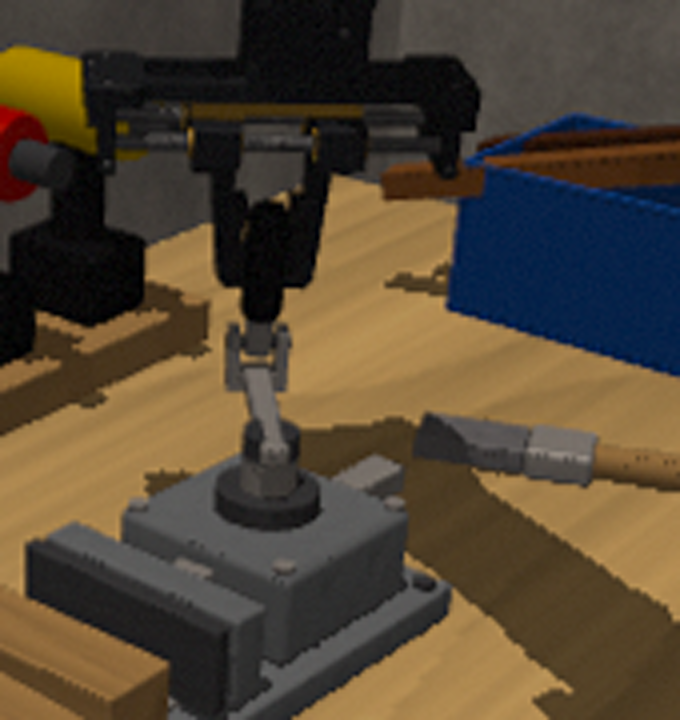

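View pics/w4.png

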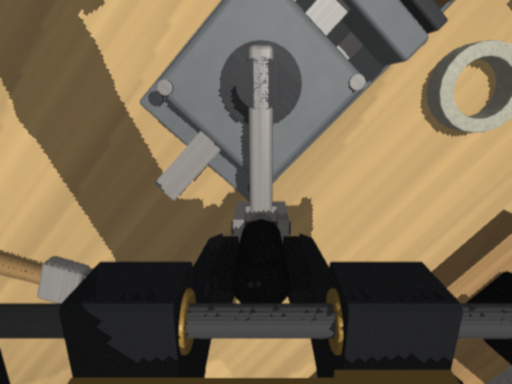

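```bash
python3 -m crank '0 0 2 0 0 0 -1;0 0 4 0 0 0 -1;0 0 4 0 0 0 -1;0 0 4 0 0 0 -1'
python3 - <<'E'
from h import *
s=observe();print(s['tcp_pos'],s['force'], np.linalg.norm(s['tcp_pos'][:2]-C), np.degrees(np.arctan2(*(s['tcp_pos'][:2]-C)[::-1])))
E
```

```text
clock: 6.2
tcp_pos: [0.6029, -0.2519, 0.1582]
tool_rot: [0.643, 0.292, 0.645, -0.291]
force: [-4.1, 4.8, 2.2]
gripper_width: 0.241
[ 0.60293324 -0.25191174  0.15815064] [-4.0888905   4.83188581  2.18583825] 0.08381158688544064 -48.95660513753001
```

```bash
python3 -m crank '0 0 2 0 0 0 -1;0 0 4 0 0 0 -1;0 0 4 0 0 0 -1'
python3 - <<'E'
from h import *
s=observe();print(s['tcp_pos'],s['force'], s['ft_torque'],np.linalg.norm(s['tcp_pos'][:2]-C))
snap('side','s5',(270,60,330,180),5)
E
```

```text
clock: 6.5
tcp_pos: [0.6044, -0.2535, 0.158]
tool_rot: [0.642, 0.293, 0.646, -0.291]
force: [-8.9, 9.7, 7.6]
gripper_width: 0.241
[ 0.60438722 -0.25351803  0.15798686] [-8.94847614  9.72120945  7.62012015] [ 2.04288645  1.76559251 -0.02820099] 0.08597780164884765
```

View pics/s5.png

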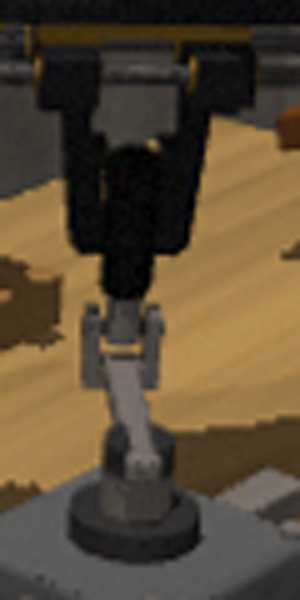

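```bash
sed -i 's/^C=.*/C=np.array([.550,-.1915])/' h.py
cat >> h.py <<'E'
def st():
    s=observe();d=s['tcp_pos'][:2]-C;phi=np.arctan2(d[1],d[0]);u=d/np.linalg.norm(d);t=np.array([u[1],-u[0]])
    f=s['force'];print('t %.2f phi %.1f r %.1f z %.1f | Ftan(resist +) %.1f Frad(out +) %.1f Fz %.1f'%(s['clock'],np.degrees(phi),1e3*np.hypot(*d),1e3*s['tcp_pos'][2],-f[:2]@t,f[:2]@u,f[2]),np.round(1e3*s['tcp_pos'],1),'w',round(s['gripper_width'],3))
def arc(alphas,r=.080,out=0,c=None):
    "suggest tool shifts going clockwise by alpha deg from the present measured angle"
    s=observe();M=quat(s['tool_rot']).as_matrix();cc=C if c is None else c;d=s['tcp_pos'][:2]-cc;phi=np.arctan2(d[1],d[0])
    for a in alphas:
        q=phi-np.radians(a);dp=np.array([*(cc+r*np.array([np.cos(q),np.sin(q)])-s['tcp_pos'][:2]),0])
        print(a,np.round(1e3*(M.T@dp),1))
E
python3 -m crank '0 -7 -2.5 0 0 0 -1;0 -14 -3 0 0 0 -1;0 -20.5 -4.5 0 0 0 -1;0 -27 -7 0 0 0 -1'
python3 -c "from h import *;st();arc([10,20,30,40])"
python3 -m crank '0 -6 -3 0 0 0 -1;0 -12.5 -6 0 0 0 -1'
python3 -c "from h import *;st();arc([10,20,30,40])"
```

```text
clock: 6.95
tcp_pos: [0.5835, -0.2661, 0.1583]
tool_rot: [0.645, 0.292, 0.644, -0.29]
force: [5.7, 6.3, -2.9]
gripper_width: 0.239
t 6.95 phi -65.8 r 81.8 z 158.3 | Ftan(resist +) 7.7 Frad(out +) -3.4 Fz -2.9 [ 583.5 -266.1  158.3] w 0.239
10 [ -0.1 -12.4  -7. ]
20 [ -0.1 -24.2 -14.4]
30 [ -0.2 -34.5 -23.8]
40 [ -0.2 -43.1 -34.8]
clock: 7.15
tcp_pos: [0.5704, -0.2706, 0.1583]
tool_rot: [0.646, 0.292, 0.643, -0.29]
force: [6.0, 6.2, -4.9]
gripper_width: 0.239
t 7.15 phi -75.6 r 81.7 z 158.3 | Ftan(resist +) 7.4 Frad(out +) -4.5 Fz -4.9 [ 570.4 -270.6  158.3] w 0.239
10 [ -0.1 -11.1  -8.9]
20 [ -0.1 -21.4 -18.2]
30 [ -0.2 -30.  -29.2]
40 [ -0.2 -36.6 -41.5]
```

```bash
python3 -m crank '0 -5.5 -4.5 0 0 0 -1;0 -11 -9 0 0 0 -1;0 -16.5 -13.5 0 0 0 -1;0 -21.5 -18.5 0 0 0 -1;0 -26 -24 0 0 0 -1;0 -30 -29.5 0 0 0 -1;0 -33.5 -35.5 0 0 0 -1;0 -36.5 -42 0 0 0 -1'
python3 -c "from h import *;st();arc([5,10,15,20,25,30,35,40])"
```

```text
clock: 7.95
tcp_pos: [0.5155, -0.2647, 0.1584]
tool_rot: [0.646, 0.292, 0.642, -0.291]
force: [8.7, 0.8, -9.2]
gripper_width: 0.243
t 7.95 phi -115.2 r 80.9 z 158.4 | Ftan(resist +) 7.5 Frad(out +) -4.5 Fz -9.2 [ 515.5 -264.7  158.4] w 0.243
5 [-0.  -1.7 -6.9]
10 [ -0.1  -3.6 -13.6]
15 [ -0.1  -5.  -20.4]
20 [ -0.2  -5.7 -27.4]
25 [ -0.2  -5.8 -34.3]
30 [ -0.2  -5.3 -41.3]
35 [ -0.3  -4.2 -48.2]
40 [ -0.3  -2.5 -55. ]
```

```bash
python3 -m crank '0.5 -2 -7 1 0 0 -1;1 -3.5 -13.5 2 0 0 -1;1 -5 -20.5 3 0 0 -1;1 -5.5 -27.5 4 0 0 -1;1 -6 -34.5 5 0 0 -1;1 -5.5 -41.5 6 0 0 -1;1 -4 -48 7 0 0 -1;1 -2.5 -55 8 0 0 -1'
python3 -c "from h import *;st();arc([5,10,15,20,25,30,35,40])"
```

```text
clock: 8.75
tcp_pos: [0.478, -0.2275, 0.1583]
tool_rot: [0.625, 0.336, 0.618, -0.337]
force: [8.0, -3.1, -7.9]
gripper_width: 0.243
t 8.75 phi -153.4 r 80.5 z 158.3 | Ftan(resist +) 6.4 Frad(out +) -5.7 Fz -7.9 [ 478.  -227.5  158.3] w 0.243
5 [-0.1  1.6 -6.8]
10 [ -0.1   3.3 -13.6]
15 [ -0.2   5.5 -20.2]
20 [ -0.2   8.4 -26.6]
25 [ -0.2  11.8 -32.7]
30 [ -0.3  15.7 -38.5]
35 [ -0.3  20.1 -43.9]
40 [ -0.3  24.9 -48.9]
```

```bash
python3 -m crank '0.5 1.5 -7 1 0 0 -1;1 3.5 -13.5 2 0 0 -1;1 5.5 -20 3 0 0 -1;1 8.5 -26.5 4 0 0 -1;1 12 -32.5 5 0 0 -1;1 16 -38.5 6 0 0 -1;1 20 -44 7 0 0 -1;1 25 -49 8 0 0 -1'
python3 -c "
from h import *;st();arc([5,10,15,20,25,30,35,40]);snap('top','t6',(190,130,420,220),3.4)"
```

```text
clock: 9.55
tcp_pos: [0.4718, -0.1749, 0.1581]
tool_rot: [0.6, 0.379, 0.593, -0.38]
force: [4.1, -7.6, 1.9]
gripper_width: 0.243
t 9.55 phi 168.0 r 79.9 z 158.1 | Ftan(resist +) 6.6 Frad(out +) -5.6 Fz 1.9 [ 471.8 -174.9  158.1] w 0.243
5 [-0.   4.4 -5.4]
10 [ -0.1   9.3 -10.4]
15 [ -0.1  14.6 -14.9]
20 [ -0.1  20.3 -19. ]
25 [ -0.1  26.3 -22.5]
30 [ -0.1  32.6 -25.5]
35 [ -0.1  39.1 -28. ]
40 [ -0.1  45.8 -29.8]
```

View pics/t6.png

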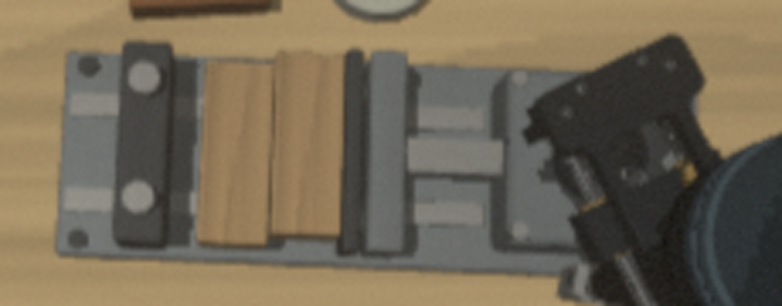

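```bash
python3 -m crank '0 4.5 -5.5 1 0 0 -1;0 9.5 -10.5 2 0 0 -1;0 14.5 -15 3 0 0 -1;0 20.5 -19 4 0 0 -1;0 26.5 -22.5 5 0 0 -1;0 32.5 -25.5 5 0 0 -1;0 39 -28 5 0 0 -1'
python3 -c "
from h import *;st();arc([2,4,6,8,10,12,14,16,18,20]);snap('top','t7',(190,130,420,220),3.4)"
```

```text
clock: 10.3
tcp_pos: [0.4947, -0.1345, 0.158]
tool_rot: [0.583, 0.405, 0.575, -0.406]
force: [1.2, -13.2, 1.7]
gripper_width: 0.245
t 10.30 phi 134.1 r 79.4 z 158.0 | Ftan(resist +) 8.3 Frad(out +) -10.3 Fz 1.7 [ 494.7 -134.5  158. ] w 0.245
2 [-0.   2.3 -1.6]
4 [-0.   4.9 -2.6]
6 [-0.   7.6 -3.5]
8 [ 0.  10.2 -4.4]
10 [ 0.  12.9 -5.1]
12 [ 0.  15.7 -5.7]
14 [ 0.  18.4 -6.3]
16 [ 0.  21.2 -6.7]
18 [ 0.  23.9 -7. ]
20 [ 0.  26.7 -7.3]
```

View pics/t7.png

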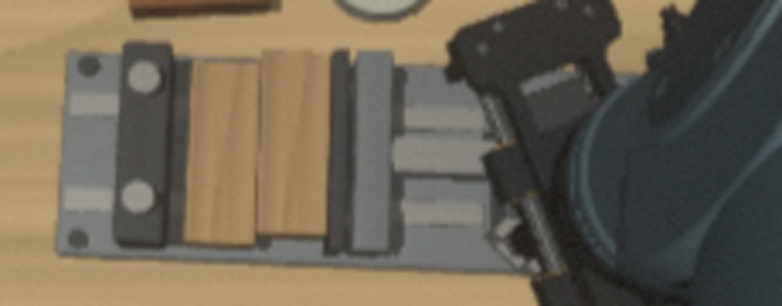

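```bash
python3 -c "
from h import *;arc([3,6,9,12,15,18],r=.077)"
```

```text
3 [0.  4.7 0.7]
6 [ 0.   8.5 -0.5]
9 [ 0.  12.4 -1.6]
12 [ 0.1 16.3 -2.5]
15 [ 0.1 20.3 -3.2]
18 [ 0.1 24.3 -3.6]
```

```bash
python3 -m crank '0 4.5 0.5 0 0 0 -1;0 8.5 -0.5 0 0 0 -1;0 12.5 -1.5 0 0 0 -1;0 16.5 -2.5 0 0 0 -1;0 20.5 -3 0 0 0 -1'
python3 -c "
from h import *;st();arc([2,4,6,8,10,12,14,16,18,20],r=.079)"
```

```text
clock: 10.85
tcp_pos: [0.5109, -0.1231, 0.1579]
tool_rot: [0.581, 0.405, 0.577, -0.406]
force: [-5.4, -7.1, 10.3]
gripper_width: 0.24
t 10.85 phi 119.8 r 78.7 z 157.9 | Ftan(resist +) 8.2 Frad(out +) -3.5 Fz 10.3 [ 510.9 -123.1  157.9] w 0.24
2 [ 0.   2.7 -0.7]
4 [ 0.   5.4 -1. ]
6 [ 0.   8.2 -1.2]
8 [ 0.  10.9 -1.4]
10 [ 0.  13.7 -1.4]
12 [ 0.  16.4 -1.3]
14 [ 0.  19.2 -1.2]
16 [ 0.  21.9 -0.9]
18 [ 0.  24.7 -0.6]
20 [ 0.  27.4 -0.1]
```

```bash
python3 -m crank '-1 2.5 -0.5 0 0 0 -1;-1 5.5 -1 0 0 0 -1;-1 8 -1 0 0 0 -1;-1 11 -1.5 0 0 0 -1'
python3 -c "
from h import *;st();arc([2,4,6,8,10,12],r=.079)"
python3 -m crank '0 0 0 0 0 0 -1'
python3 -c "
from h import *;st();snap('top','t8',(190,130,420,220),3.4)"
```

```text
clock: 11.25
tcp_pos: [0.5197, -0.1188, 0.1581]
tool_rot: [0.581, 0.404, 0.578, -0.407]
force: [-3.6, -11.0, 3.1]
gripper_width: 0.241
t 11.25 phi 112.6 r 78.8 z 158.1 | Ftan(resist +) 7.5 Frad(out +) -8.8 Fz 3.1 [ 519.7 -118.8  158.1] w 0.241
2 [-0.   2.7 -0.3]
4 [-0.   5.5 -0.3]
6 [-0.   8.3 -0.2]
8 [-0. 11.  0.]
10 [-0.  13.7  0.3]
12 [-0.  16.5  0.7]
clock: 11.35
tcp_pos: [0.5202, -0.1186, 0.1581]
tool_rot: [0.581, 0.404, 0.577, -0.407]
force: [-2.6, -9.2, 1.4]
gripper_width: 0.238
t 11.35 phi 112.3 r 78.7 z 158.1 | Ftan(resist +) 5.8 Frad(out +) -7.5 Fz 1.4 [ 520.2 -118.6  158.1] w 0.238
```

View pics/t8.png

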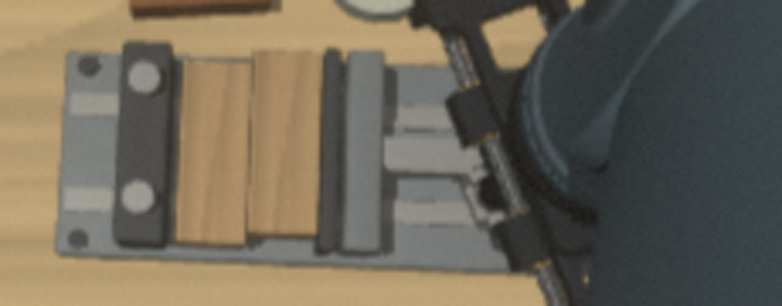

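```bash
for i in 1; do python3 -m crank '0 2.5 0.5 0 0 0 -1;0 5 1 0 0 0 -1'; python3 -c "from h import *;st();"; done
python3 -m crank '0 2.5 0 0 0 0 -1;0 5 0.5 0 0 0 -1'; python3 -c "from h import *;st();arc([2,4,6,8],r=.079)"
```

```text
clock: 11.6
tcp_pos: [0.5243, -0.1172, 0.158]
tool_rot: [0.58, 0.404, 0.578, -0.407]
force: [-5.5, -7.3, 6.0]
gripper_width: 0.241
t 11.60 phi 109.1 r 78.6 z 158.0 | Ftan(resist +) 7.5 Frad(out +) -5.1 Fz 6.0 [ 524.3 -117.2  158. ] w 0.241
clock: 11.8
tcp_pos: [0.529, -0.1158, 0.158]
tool_rot: [0.58, 0.404, 0.578, -0.407]
force: [-5.9, -6.9, 5.5]
gripper_width: 0.239
t 11.80 phi 105.5 r 78.5 z 158.0 | Ftan(resist +) 7.5 Frad(out +) -5.1 Fz 5.5 [ 529.  -115.8  158. ] w 0.239
2 [-0.   2.8 -0.2]
4 [-0.   5.5  0.1]
6 [-0.   8.2  0.6]
8 [-0.  10.9  1.2]
```

```bash
python3 -m crank '0 2.5 0 0 0 0 -1;0 5 0.5 0 0 0 -1'; python3 -c "from h import *;st();snap('top','t9',(190,130,420,220),3.4)"
python3 -m crank '0 2.5 0.5 0 0 0 -1'; python3 -c "from h import *;st();arc([2,4,6,8],r=.079)"
```

```text
clock: 12.0
tcp_pos: [0.5338, -0.1147, 0.158]
tool_rot: [0.58, 0.404, 0.578, -0.407]
force: [-5.2, -7.3, 5.2]
gripper_width: 0.241
t 12.00 phi 101.9 r 78.5 z 158.0 | Ftan(resist +) 6.6 Frad(out +) -6.1 Fz 5.2 [ 533.8 -114.7  158. ] w 0.241
clock: 12.15
tcp_pos: [0.5361, -0.1143, 0.158]
tool_rot: [0.58, 0.404, 0.579, -0.407]
force: [-6.3, -6.8, 6.4]
gripper_width: 0.241
t 12.15 phi 100.2 r 78.5 z 158.0 | Ftan(resist +) 7.4 Frad(out +) -5.6 Fz 6.4 [ 536.1 -114.3  158. ] w 0.241
2 [-0.   2.8  0. ]
4 [-0.   5.5  0.6]
6 [-0.   8.2  1.3]
8 [-0.  10.8  2.1]
```

View pics/t9.png

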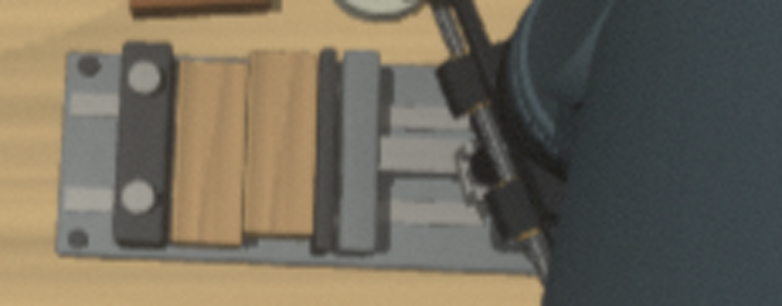

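Nearly closed; stepping on one or two rows at a time.

```bash
python3 -m crank '0 2.5 0.5 0 0 0 -1'; python3 -c "from h import *;st()"
python3 -m crank '0 2.5 0.5 0 0 0 -1'; python3 -c "from h import *;st()"
python3 -m crank '0 2.5 0.5 0 0 0 -1'; python3 -c "from h import *;st();arc([2,4,6,8],r=.079)"
```

```text
clock: 12.25
tcp_pos: [0.5387, -0.1139, 0.158]
tool_rot: [0.58, 0.404, 0.579, -0.407]
force: [-6.2, -8.4, 7.0]
gripper_width: 0.242
t 12.25 phi 98.3 r 78.5 z 158.0 | Ftan(resist +) 7.3 Frad(out +) -7.4 Fz 7.0 [ 538.7 -113.9  158. ] w 0.242
clock: 12.35
tcp_pos: [0.5411, -0.1135, 0.158]
tool_rot: [0.58, 0.404, 0.579, -0.407]
force: [-6.3, -7.4, 6.3]
gripper_width: 0.242
t 12.35 phi 96.5 r 78.5 z 158.0 | Ftan(resist +) 7.1 Frad(out +) -6.7 Fz 6.3 [ 541.1 -113.5  158. ] w 0.242
clock: 12.45
tcp_pos: [0.5436, -0.1133, 0.158]
tool_rot: [0.58, 0.404, 0.579, -0.407]
force: [-6.4, -7.5, 5.9]
gripper_width: 0.238
t 12.45 phi 94.7 r 78.4 z 158.0 | Ftan(resist +) 7.0 Frad(out +) -6.9 Fz 5.9 [ 543.6 -113.3  158. ] w 0.238
2 [-0.   2.8  0.2]
4 [-0.   5.4  1.1]
6 [-0.   8.   2.1]
8 [-0.  10.5  3.1]
```

```bash
python3 -m crank '0 2.5 1 0 0 0 -1'; python3 -c "from h import *;st()"
python3 -m crank '0 2.5 1 0 0 0 -1'; python3 -c "from h import *;st()"
python3 -m crank '0 0 0 0 0 0 -1'; python3 -c "from h import *;st();arc([2,4,6,8],r=.079);snap('side','s10',(150,110,350,270),4);snap('top','t10',(190,130,420,220),3.4)"
```

```text
clock: 12.55
tcp_pos: [0.5462, -0.1132, 0.158]
tool_rot: [0.58, 0.404, 0.579, -0.407]
force: [-7.2, -7.5, 7.5]
gripper_width: 0.247
t 12.55 phi 92.8 r 78.4 z 158.0 | Ftan(resist +) 7.5 Frad(out +) -7.2 Fz 7.5 [ 546.2 -113.2  158. ] w 0.247
clock: 12.65
tcp_pos: [0.5488, -0.1131, 0.1579]
tool_rot: [0.58, 0.404, 0.579, -0.407]
force: [-7.0, -5.6, 7.3]
gripper_width: 0.24
t 12.65 phi 90.9 r 78.4 z 157.9 | Ftan(resist +) 7.1 Frad(out +) -5.5 Fz 7.3 [ 548.8 -113.1  157.9] w 0.24
clock: 12.75
tcp_pos: [0.5492, -0.1131, 0.158]
tool_rot: [0.58, 0.404, 0.579, -0.407]
force: [-6.1, -7.2, 6.4]
gripper_width: 0.239
t 12.75 phi 90.6 r 78.4 z 158.0 | Ftan(resist +) 6.1 Frad(out +) -7.1 Fz 6.4 [ 549.2 -113.1  158. ] w 0.239
2 [-0.   2.8  0.4]
4 [-0.   5.3  1.5]
6 [-0.   7.8  2.6]
8 [-0.  10.3  3.9]
```

View pics/s10.png

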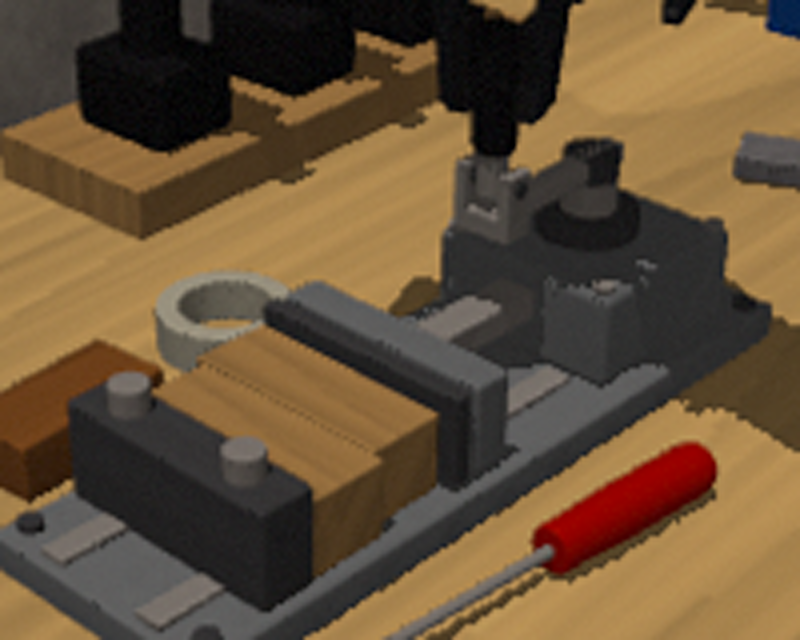

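View pics/t10.png

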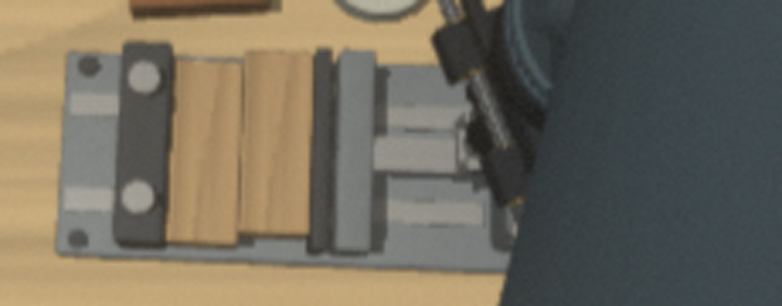

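```bash
python3 -m crank '0 2.5 1 0 0 0 -1'; python3 -c "from h import *;st()"
python3 -m crank '0 2.5 1 0 0 0 -1'; python3 -c "from h import *;st()"
python3 -m crank '0 2.5 1 0 0 0 -1'; python3 -c "from h import *;st()"
```

```text
clock: 12.95
tcp_pos: [0.5513, -0.1131, 0.158]
tool_rot: [0.58, 0.404, 0.579, -0.407]
force: [-7.8, -6.4, 7.6]
gripper_width: 0.242
t 12.95 phi 89.1 r 78.4 z 158.0 | Ftan(resist +) 7.7 Frad(out +) -6.6 Fz 7.6 [ 551.3 -113.1  158. ] w 0.242
clock: 13.05
tcp_pos: [0.554, -0.1132, 0.158]
tool_rot: [0.58, 0.404, 0.579, -0.407]
force: [-7.4, -6.5, 7.4]
gripper_width: 0.24
t 13.05 phi 87.1 r 78.4 z 158.0 | Ftan(resist +) 7.1 Frad(out +) -6.9 Fz 7.4 [ 554.  -113.2  158. ] w 0.24
clock: 13.15
tcp_pos: [0.5563, -0.1134, 0.1579]
tool_rot: [0.58, 0.404, 0.579, -0.407]
force: [-9.3, -6.2, 9.7]
gripper_width: 0.238
t 13.15 phi 85.4 r 78.4 z 157.9 | Ftan(resist +) 8.7 Frad(out +) -7.0 Fz 9.7 [ 556.3 -113.4  157.9] w 0.238
```

```bash
python3 -m crank '0 2 1 0 0 0 -1'; python3 -c "from h import *;st()"
python3 -m crank '0 2 1 0 0 0 -1'; python3 -c "from h import *;st()"
```

```text
clock: 13.25
tcp_pos: [0.5581, -0.1135, 0.1579]
tool_rot: [0.579, 0.404, 0.58, -0.407]
force: [-11.1, -5.6, 10.6]
gripper_width: 0.238
t 13.25 phi 84.0 r 78.4 z 157.9 | Ftan(resist +) 10.5 Frad(out +) -6.7 Fz 10.6 [ 558.1 -113.5  157.9] w 0.238
clock: 13.35
tcp_pos: [0.5599, -0.1137, 0.1578]
tool_rot: [0.579, 0.404, 0.58, -0.407]
force: [-12.2, -5.8, 11.8]
gripper_width: 0.239
t 13.35 phi 82.8 r 78.4 z 157.8 | Ftan(resist +) 11.4 Frad(out +) -7.3 Fz 11.8 [ 559.9 -113.7  157.8] w 0.239
```

```bash
python3 -m crank '0 2 1 0 0 0 -1'; python3 -c "from h import *;st()"
python3 -m crank '0 0.5 0.5 0 0 0 -1'; python3 -c "from h import *;st()"
```

```text
clock: 13.45
tcp_pos: [0.5616, -0.114, 0.1578]
tool_rot: [0.579, 0.403, 0.58, -0.407]
force: [-13.3, -5.5, 13.4]
gripper_width: 0.238
t 13.45 phi 81.5 r 78.4 z 157.8 | Ftan(resist +) 12.4 Frad(out +) -7.4 Fz 13.4 [ 561.6 -114.   157.8] w 0.238
clock: 13.55
tcp_pos: [0.5621, -0.1141, 0.1578]
tool_rot: [0.578, 0.403, 0.58, -0.407]
force: [-14.2, -4.9, 14.9]
gripper_width: 0.243
t 13.55 phi 81.1 r 78.4 z 157.8 | Ftan(resist +) 13.3 Frad(out +) -7.0 Fz 14.9 [ 562.1 -114.1  157.8] w 0.243
```

```bash
python3 -m crank '-1 -1.5 0 0 0 0 -1;-1 -1.5 0 0 0 0 -1'; python3 -c "
from h import *;st()
M=quat(observe()['tool_rot']).as_matrix();print(np.round(M,3),'jaw yaw',np.degrees(np.arctan2(M[1,1],M[0,1])))
snap('wrist','w11');snap('top','t11',(190,130,420,220),3.4)"
```

```text
clock: 13.75
tcp_pos: [0.5618, -0.1141, 0.1581]
tool_rot: [0.579, 0.404, 0.58, -0.407]
force: [-7.8, -4.7, 2.7]
gripper_width: 0.248
t 13.75 phi 81.3 r 78.3 z 158.1 | Ftan(resist +) 7.0 Frad(out +) -5.8 Fz 2.7 [ 561.8 -114.1  158.1] w 0.248
[[-0.003  0.939  0.343]
 [-0.003  0.343 -0.939]
 [-1.    -0.004  0.002]] jaw yaw 20.069705361547303
```

View pics/w11.png

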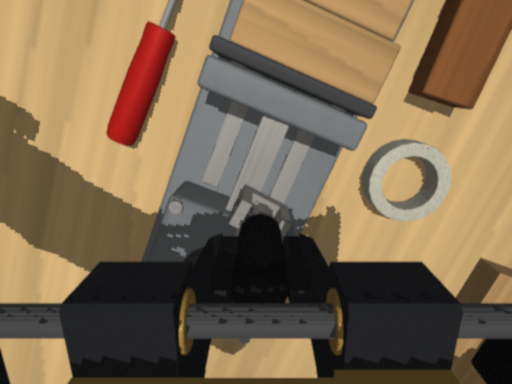

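View pics/t11.png

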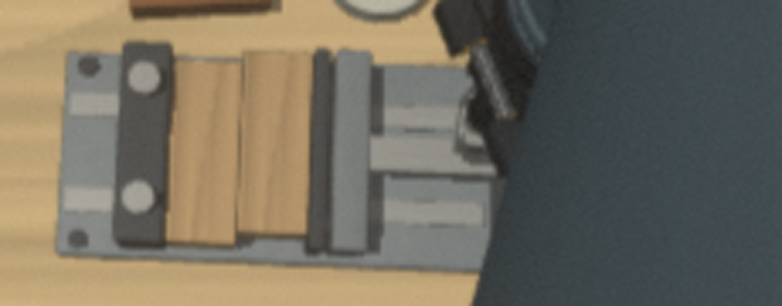

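```bash
python3 -m crank '-1 -1.5 0 0 0 0 -1;-1 -1.5 0 0 0 0 -1'; python3 -c "from h import *;st()"
python3 -m crank '0 0 0 0 0 0 -0.3;0 0 0 0 0 0 -0.2;0 0 0 0 0 0 -0.2'; python3 -c "from h import *;st();print(plan([*(observe()['tcp_pos'])],-9))"
```

```text
clock: 14.05
tcp_pos: [0.5612, -0.114, 0.1583]
tool_rot: [0.58, 0.404, 0.579, -0.406]
force: [-2.7, -7.0, -8.6]
gripper_width: 0.239
t 14.05 phi 81.8 r 78.3 z 158.3 | Ftan(resist +) 1.6 Frad(out +) -7.3 Fz -8.6 [ 561.2 -114.   158.3] w 0.239
clock: 14.35
tcp_pos: [0.5637, -0.1106, 0.1594]
tool_rot: [0.581, 0.405, 0.58, -0.404]
force: [-0.0, -0.9, -0.4]
gripper_width: 0.401
t 14.35 phi 80.4 r 82.0 z 159.4 | Ftan(resist +) -0.1 Frad(out +) -0.9 Fz -0.4 [ 563.7 -110.6  159.4] w 0.401
(array([0., 0., 0.]), array([29.3,  0. , -0.1]))
```

```bash
python3 -c "
from h import *
P=np.array([(604,-253),(583.5,-266.1),(570.4,-270.6),(515.5,-264.7),(478,-227.5),(471.8,-174.9),(494.7,-134.5),(510.9,-123.1),(529,-115.8),(549,-113.1),(561.5,-114.1)])
A=np.c_[2*P,np.ones(len(P))];x=np.linalg.lstsq(A,(P**2).sum(1),rcond=None)[0];print(x[:2],np.sqrt(x[2]+x[0]**2+x[1]**2))
d=P-x[:2];print(np.degrees(np.arctan2(d[:,1],d[:,0])),np.hypot(*d.T))
print(plan([.5617,-.1142,.158],-8))
"
```

```text
[ 550.18637999 -193.0477415 ] 80.15943848280997
[ -48.08860031  -65.48585187  -75.39116547 -115.83131419 -154.48634416
  166.96473852  133.46220612  119.3208882   105.33711177   90.85017508
   81.84474221] [80.56164719 80.28966154 80.14326692 79.60647653 79.98644618 80.45971097
 80.66335227 80.22534633 80.10041363 79.95654362 79.75427189]
(array([ 1.4, -3.1,  2.6]), array([28.3,  0. , -0.1]))
```

```bash
sed -i 's/^C=.*/C=np.array([.5502,-.1930])/' h.py; python3 -m crank '0 -3 2.5 0 0 0 -0.1;0 -3 2.5 8 0 0 -0.1;0 -3 2.5 16 0 0 -0.1;0 -3 2.5 24 0 0 -0.1;0 -3 2.5 28 0 0 -0.1;0 -3 2.5 28 0 0 -0.1'; python3 -c "
from h import *;st();snap('wrist','w12');snap('side','s12',(200,50,350,200),4)"
```

```text
clock: 14.95
tcp_pos: [0.561, -0.1142, 0.1589]
tool_rot: [0.465, 0.533, 0.465, -0.533]
force: [-0.0, -0.4, 0.3]
gripper_width: 0.447
t 14.95 phi 82.2 r 79.6 z 158.9 | Ftan(resist +) -0.0 Frad(out +) -0.4 Fz 0.3 [ 561.  -114.2  158.9] w 0.447
```

View pics/w12.png

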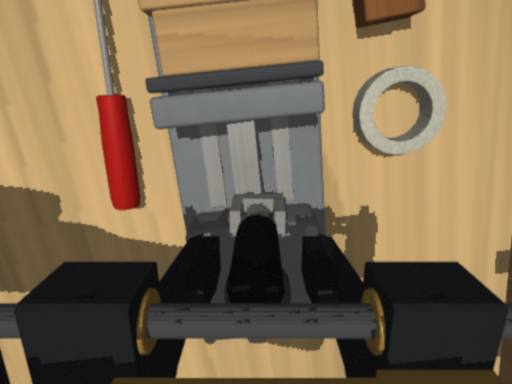

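View pics/s12.png

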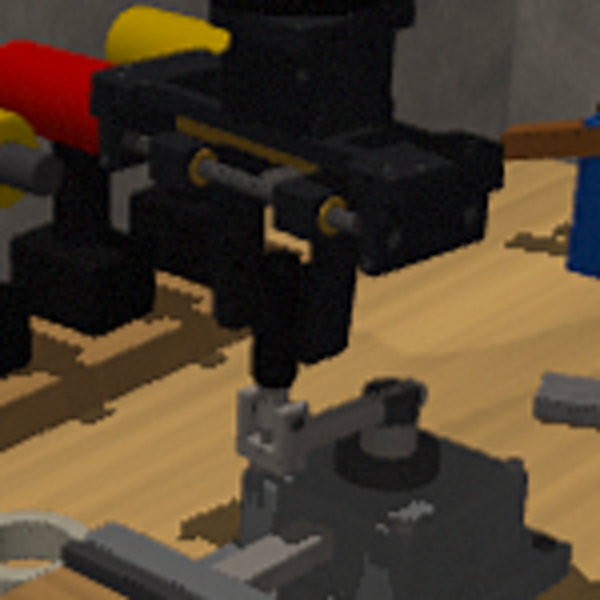

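```bash
python3 -m crank '0 0 0 0 0 0 -0.5;0 0 0 0 0 0 -1;0 0 0 0 0 0 -1;0 0 0 0 0 0 -1;0 0 0 0 0 0 -1' 20; python3 -c "from h import *;st()"
python3 -m crank '0 1 0 0 0 0 -1;0 1 0 0 0 0 -1'; python3 -c "from h import *;st()"
```

```text
clock: 15.55
tcp_pos: [0.5594, -0.114, 0.1587]
tool_rot: [-0.464, -0.532, -0.466, 0.533]
force: [-6.3, 1.2, 5.2]
gripper_width: 0.239
t 15.55 phi 83.4 r 79.5 z 158.7 | Ftan(resist +) 6.4 Frad(out +) 0.5 Fz 5.2 [ 559.4 -114.   158.7] w 0.239
clock: 15.75
tcp_pos: [0.5595, -0.1141, 0.1587]
tool_rot: [-0.464, -0.532, -0.467, 0.533]
force: [-7.3, 1.8, 8.1]
gripper_width: 0.244
t 15.75 phi 83.3 r 79.4 z 158.7 | Ftan(resist +) 7.5 Frad(out +) 0.9 Fz 8.1 [ 559.5 -114.1  158.7] w 0.244
```

```bash
python3 -m crank '-0.5 1 0 0 0 0 -1;-0.5 1 0 0 0 0 -1'; python3 -c "from h import *;st()"
python3 -m crank '0 1 0 0 0 0 -1;0 1 0 0 0 0 -1'; python3 -c "from h import *;st()"
```

```text
clock: 15.95
tcp_pos: [0.5596, -0.1141, 0.1587]
tool_rot: [-0.463, -0.531, -0.467, 0.534]
force: [-9.2, 1.5, 6.9]
gripper_width: 0.239
t 15.95 phi 83.2 r 79.4 z 158.7 | Ftan(resist +) 9.3 Frad(out +) 0.4 Fz 6.9 [ 559.6 -114.1  158.7] w 0.239
clock: 16.15
tcp_pos: [0.5598, -0.1141, 0.1587]
tool_rot: [-0.462, -0.531, -0.468, 0.534]
force: [-11.6, 2.3, 8.9]
gripper_width: 0.241
t 16.15 phi 83.0 r 79.5 z 158.7 | Ftan(resist +) 11.8 Frad(out +) 0.9 Fz 8.9 [ 559.8 -114.1  158.7] w 0.241
```

```bash
python3 -m crank '0 0.7 0 0 0 0 -1;0 0.7 0 0 0 0 -1'; python3 -c "from h import *;st()"
```

```text
clock: 16.35
tcp_pos: [0.5602, -0.1142, 0.1586]
tool_rot: [-0.462, -0.531, -0.468, 0.534]
force: [-12.1, 2.4, 9.7]
gripper_width: 0.243
t 16.35 phi 82.8 r 79.5 z 158.6 | Ftan(resist +) 12.3 Frad(out +) 0.8 Fz 9.7 [ 560.2 -114.2  158.6] w 0.243
```

```bash
python3 -m crank '0 1 0 0 0 0 -1;0 1 0 0 0 0 -1'; python3 -c "from h import *;st()"
python3 -m crank '-1 -1 0 0 0 0 -1;-1 -2 0 0 0 0 -1;-1 -2 0 0 0 0 -1'; python3 -c "from h import *;st()"
```

```text
clock: 16.55
tcp_pos: [0.561, -0.1143, 0.1586]
tool_rot: [-0.462, -0.531, -0.468, 0.534]
force: [-13.7, 2.3, 10.7]
gripper_width: 0.24
t 16.55 phi 82.2 r 79.4 z 158.6 | Ftan(resist +) 13.9 Frad(out +) 0.4 Fz 10.7 [ 561.  -114.3  158.6] w 0.24
clock: 16.85
tcp_pos: [0.5607, -0.1142, 0.1589]
tool_rot: [-0.463, -0.531, -0.467, 0.534]
force: [-6.5, 0.3, -4.3]
gripper_width: 0.24
t 16.85 phi 82.4 r 79.5 z 158.9 | Ftan(resist +) 6.5 Frad(out +) -0.6 Fz -4.3 [ 560.7 -114.2  158.9] w 0.24
```

```bash
python3 -m crank '0.5 0 7 0 0 0 -1;2 0 14 0 0 0 -1;4 0 20.5 0 0 0 -1;7 0 26.5 0 0 0 -1'; python3 -c "from h import *;st()"
```

```text
clock: 17.25
tcp_pos: [0.5573, -0.1383, 0.1524]
tool_rot: [-0.463, -0.532, -0.468, 0.533]
force: [-8.8, 7.3, 3.1]
gripper_width: 0.235
t 17.25 phi 82.6 r 55.2 z 152.4 | Ftan(resist +) 9.7 Frad(out +) 6.1 Fz 3.1 [ 557.3 -138.3  152.4] w 0.235
```

```bash
python3 -m crank '4 -0.5 6 0 0 0 -1;8.5 -0.5 11 0 0 0 -1;14 -0.5 16 0 0 0 -1;19.5 -0.5 19.5 0 0 0 -1'; python3 -c "from h import *;st()"
```

```text
clock: 17.65
tcp_pos: [0.5541, -0.1586, 0.1328]
tool_rot: [-0.463, -0.532, -0.468, 0.533]
force: [-9.4, 4.7, 3.6]
gripper_width: 0.232
t 17.65 phi 83.6 r 34.6 z 132.8 | Ftan(resist +) 9.8 Frad(out +) 3.6 Fz 3.6 [ 554.1 -158.6  132.8] w 0.232
```

```bash
python3 -m crank '6 -0.5 3 0 0 0 -1;13 -0.5 5 0 0 0 -1;19 -0.5 6.5 0 0 0 -1;25 -0.5 7 0 0 0 -1;26 -0.5 7 0 0 0 -1'; python3 -c "from h import *;st();snap('side','s14',(200,50,350,200),4);snap('wrist','w14')"
```

```text
clock: 18.15
tcp_pos: [0.5529, -0.166, 0.1067]
tool_rot: [-0.463, -0.532, -0.467, 0.533]
force: [-8.7, 3.4, 4.3]
gripper_width: 0.227
t 18.15 phi 84.3 r 27.1 z 106.7 | Ftan(resist +) 9.0 Frad(out +) 2.5 Fz 4.3 [ 552.9 -166.   106.7] w 0.227
```

View pics/s14.png

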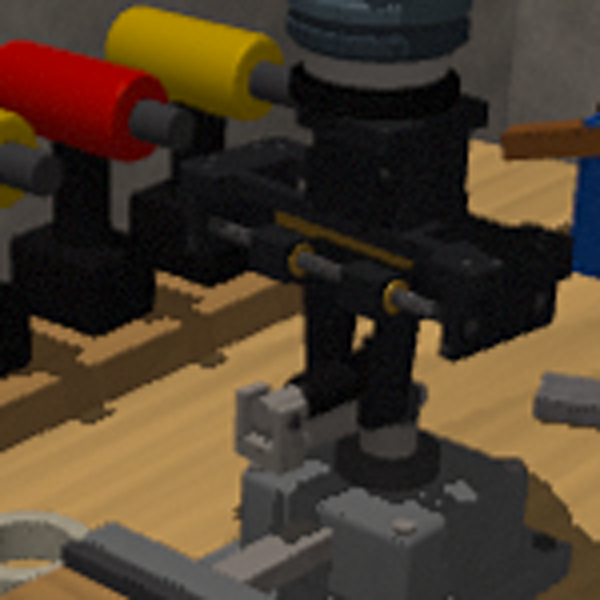

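View pics/w14.png

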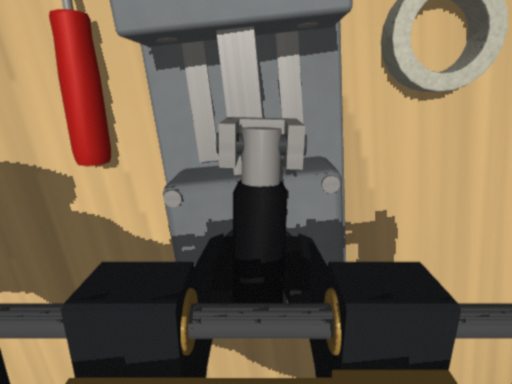

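```bash
python3 -m crank '1.5 -0.5 0 0 0 0 -1;3 -0.5 0 0 0 0 -1;3 -0.5 0 0 0 0 -1'; python3 -c "from h import *;st()"
```

```text
clock: 18.55
tcp_pos: [0.5528, -0.166, 0.1042]
tool_rot: [-0.463, -0.532, -0.467, 0.533]
force: [-7.6, 2.1, 2.8]
gripper_width: 0.231
t 18.55 phi 84.5 r 27.1 z 104.2 | Ftan(resist +) 7.8 Frad(out +) 1.4 Fz 2.8 [ 552.8 -166.   104.2] w 0.231
```

```bash
python3 -m crank '1.5 0 0 0 0 0 -1;3 0 0 0 0 0 -1;3 0 0 0 0 0 -1'; python3 -c "from h import *;st()"
python3 -m crank '1.5 0 0 0 0 0 -1;1.5 0 0 0 0 0 -1'; python3 -c "from h import *;st()"
```

```text
clock: 18.85
tcp_pos: [0.5531, -0.1661, 0.1021]
tool_rot: [-0.464, -0.532, -0.467, 0.533]
force: [-10.1, 2.7, 11.1]
gripper_width: 0.227
t 18.85 phi 83.9 r 27.0 z 102.1 | Ftan(resist +) 10.3 Frad(out +) 1.6 Fz 11.1 [ 553.1 -166.1  102.1] w 0.227
clock: 19.05
tcp_pos: [0.5532, -0.1662, 0.1009]
tool_rot: [-0.464, -0.532, -0.467, 0.533]
force: [-10.3, 4.3, 13.6]
gripper_width: 0.224
t 19.05 phi 83.7 r 27.0 z 100.9 | Ftan(resist +) 10.8 Frad(out +) 3.2 Fz 13.6 [ 553.2 -166.2  100.9] w 0.224
```

```bash
python3 -m crank '-2 -1.5 0 0 0 0 -1;-2 -1.5 0 0 0 0 -1'; python3 -c "from h import *;st()"
python3 -m crank '0 0 0 0 0 0 -0.4;0 0 0 0 0 0 0;0 0 0 0 0 0 0.2;0 0 0 0 0 0 0.4;0 0 0 0 0 0 0.4'; python3 -c "from h import *;st();snap('wrist','w15')"
```

```text
clock: 19.25
tcp_pos: [0.5524, -0.1661, 0.1022]
tool_rot: [-0.464, -0.533, -0.466, 0.533]
force: [-4.4, 2.8, 2.3]
gripper_width: 0.224
t 19.25 phi 85.2 r 27.0 z 102.2 | Ftan(resist +) 4.6 Frad(out +) 2.4 Fz 2.3 [ 552.4 -166.1  102.2] w 0.224
clock: 19.75
tcp_pos: [0.5537, -0.1668, 0.1023]
tool_rot: [0.465, 0.533, 0.465, -0.533]
force: [-0.5, -0.1, 0.2]
gripper_width: 0.64
t 19.75 phi 82.5 r 26.5 z 102.3 | Ftan(resist +) 0.5 Frad(out +) -0.1 Fz 0.2 [ 553.7 -166.8  102.3] w 0.64
```

View pics/w15.png

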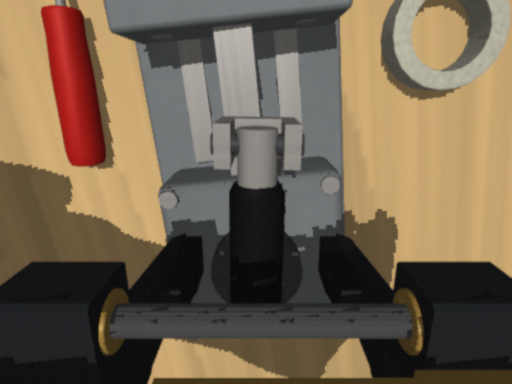

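```bash
python3 -m crank '0 0 0 0 0 0 1;-20 0 0 0 0 0 1;-60 0 0 0 0 0 1;-100 0 0 0 0 0 1;-130 0 0 0 0 0 1;-130 0 0 0 0 0 1'; python3 -c "from h import *;st();snap('wrist','w16');snap('side','s16',(150,90,350,270),4);s=observe();print([np.round(onz('wrist',u,v,.125,s)*1e3,1) for u,v in [(0,0)]])"
```

```text
clock: 20.4
tcp_pos: [0.5556, -0.1679, 0.2364]
tool_rot: [0.467, 0.534, 0.463, -0.531]
force: [0.1, -0.2, -0.3]
gripper_width: 0.997
t 20.40 phi 77.8 r 25.7 z 236.4 | Ftan(resist +) -0.2 Frad(out +) -0.1 Fz -0.3 [ 555.6 -167.9  236.4] w 0.997
[array([398. , -11.5, 125. ])]
```

View pics/s16.png

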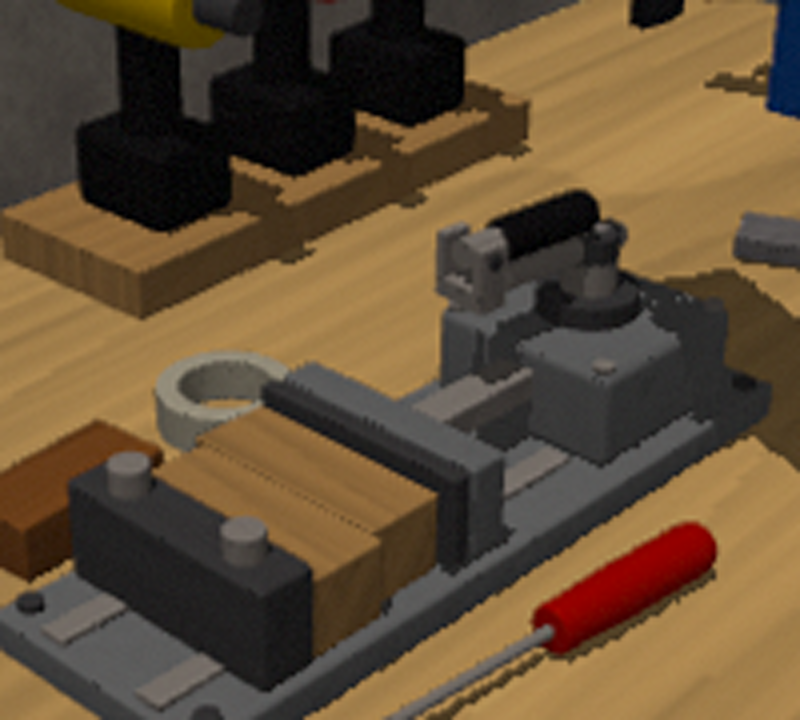

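View pics/w16.png

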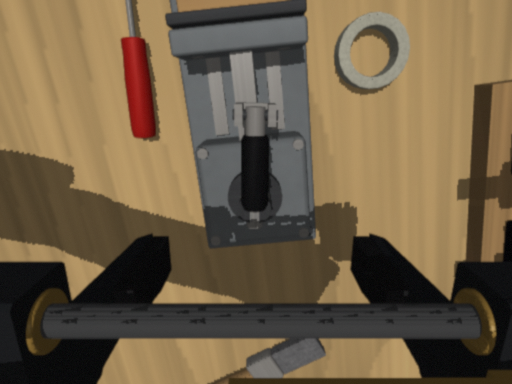

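Run:
```python
from h import *
im=read_camera('side')
sub=im[130:160,255:310].astype(int);m=(sub.max(2)<30).astype(np.uint8)
n,l,stt,c=cv2.connectedComponentsWithStats(m)
i=1+stt[1:,4].argmax();ys,xs=np.nonzero(l==i);ys+=130;xs+=255
print(stt[i],xs.min(),xs.max())
(cx,cy),(w,h),ang=cv2.minAreaRect(np.c_[xs,ys].astype(np.float32));print((cx,cy),(w,h),ang)
vx,vy,_,_=cv2.fitLine(np.c_[xs,ys].astype(np.float32),cv2.DIST_L2,0,.01,.01).ravel();print('slope deg',np.degrees(np.arctan2(vy,vx)))
for ph in (82,83):
  a=np.radians(ph);u=np.array([np.cos(a),np.sin(a),0]);H=np.array([*C,.125])+.08*u
  for th in(0,.1,.2,.3):
    e=[proj('side',H+d*(-u*np.cos(th)+np.array([0,0,np.sin(th)]))) for d in(.015,.045,.075)]
    dd=e[2]-e[0];print(ph,th,np.round(e,1).tolist(),np.degrees(np.arctan2(dd[1],dd[0])))
s=observe()
imw=read_camera('wrist')
```

```text
[ 19   8  26  17 254] 274 299
(286.7647399902344, 146.05882263183594) (12.611852645874023, 24.73863410949707) 75.96376037597656
slope deg -18.66508
82 0 [[274.8, 149.1], [286.2, 144.8], [297.2, 140.6]] -20.88587050377632
82 0.1 [[274.8, 148.4], [286.3, 142.6], [297.3, 137.1]] -26.755650349737024
82 0.2 [[274.8, 147.7], [286.1, 140.6], [297.1, 133.7]] -32.12857735596234
82 0.3 [[274.7, 147.1], [285.8, 138.6], [296.7, 130.4]] -37.076281897970475
83 0 [[275.2, 149.3], [286.4, 144.9], [297.2, 140.6]] -21.65197944358202
83 0.1 [[275.3, 148.6], [286.5, 142.7], [297.3, 137.1]] -27.546333020838933
83 0.2 [[275.2, 147.9], [286.4, 140.7], [297.2, 133.7]] -32.92045572501982
83 0.3 [[275.1, 147.3], [286.1, 138.7], [296.8, 130.4]] -37.85129476215376
```

```bash
python3 -c "
from h import *
a=read_camera('side')[:,:,::-1];b=cv2.imread('pics/side0.png');d=np.abs(a.astype(int)-b).max(2)
for n,(x0,y0,x1,y1) in dict(driver=(240,220,332,275),offcut=(138,195,168,232),tape=(186,178,200,202),green=(220,290,310,342)).items():print(n,(d[y0:y1,x0:x1]>40).mean())
snap('top','t17',(190,100,420,260),3.4)
st();close_job()"
```

```text
driver 0.026284584980237155
offcut 0.0
tape 0.0
green 0.0
t 20.70 phi 84.9 r 26.8 z 230.9 | Ftan(resist +) 0.7 Frad(out +) -0.1 Fz -0.1 [ 552.6 -166.3  230.9] w 0.996
the job is handed in; nothing more can be done
```

View pics/t17.png

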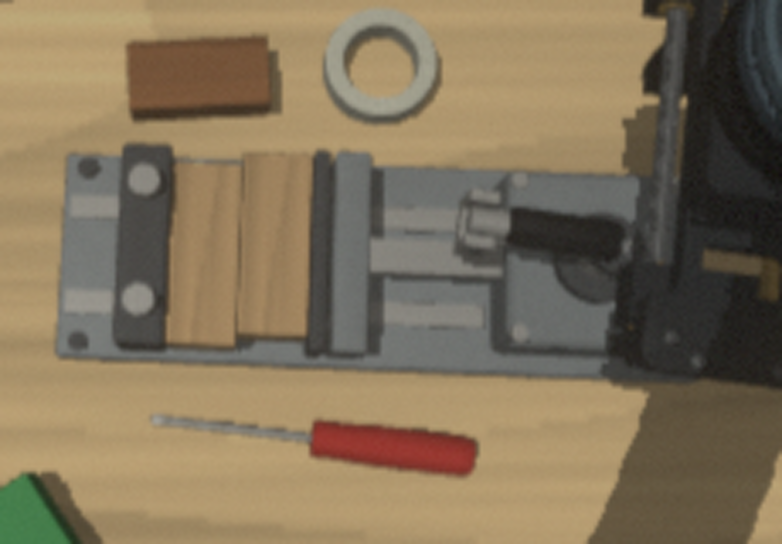

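I swung the handle up to its stop and cranked clockwise about 230° until the boards closed against the end stop. I then folded the handle back down flat and handed the job in at 20.7 s.

- **Squeeze:** The crank began to slip at 12.3 N along the circle, and the last push read 13.9 N. With the free-turning drag of about 7.3 N, that puts the squeeze at roughly 35–38 N. This is worked out from the handle force, not measured at the boards.
- **One disagreement:** After I loosened the grip to turn the gripper, the handle sat about 2 mm back from where I had left it. The slip force then suggested about 29 N, so I tightened again before folding.
- **While folding:** At every reading, the sideways force on the handle was in the tightening direction (4.6–10.8 N), so I don't expect the clamp slackened. I did not check the squeeze again once the handle was down.
- **Last checks:** The side view fits a fold angle of about 0 rad, and the boards look level and closed up against the stop. The offcut and the tape roll showed no change. The screwdriver area changed in about 2.6% of its pixels; the screwdriver looks in place in the last view, and I took the change to be the arm's shadow. The gripper was open about 13 cm above the clamp, touching nothing.

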